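Fit and lock the blade guard on the slicer

TASK

Nudge the slicer's blade guard sideways along its ledge until its hole drops over the locating pin and it lies flat on the sloping bed. Then, with the slotted-screw key, turn both captive screws clockwise to their stops so that their tongues lie over the guard, and put the key back in its stand, fully down and let go. Turn the screws only with the key, and leave the bowls, dishes and jar where they are.

Things in the scene. Friction and masses are not known exactly. Their poses are not given: they have to be found in the camera images.
- bed: steel bed of a fixed bench slicer, sloping up at 30 degrees away from the robot. Origin: on its surface at the foot of the locating pin. x points up the slope, y left across the slope (level), z is the bed's outward normal, leaning 30 degrees from vertical towards the robot. Spans x -103 to 77 mm, y +-110 mm. Behind its high end a motor housing, no higher than the bed
- pin_tip (a point): tip of the fixed brass locating pin, at z = 8 mm of the bed. The pin is 12 mm thick, 8 mm tall, its last 4 mm a cone narrowing to 6 mm
- ledge (a point): top of the ledge across the bed's low end: 14 mm high, its upper face at x = -93 mm of the bed. The guard's low edge rests against it, which keeps the guard in line with the pin
- guard: loose aluminium blade guard, 110 (x, up the slope) x 150 (y) x 6 mm, 0.2 to 0.4 kg; origin mid-underside, z out of its upper face. At first its low edge is on the bed at the ledge and its upper part on the pin's tip, so it is tipped 5 degrees more than the bed, and 20 to 42 mm too far left (+y of the bed). Pushed to the right along the ledge it drops 8 mm at the pin
- guard_handle (a point): middle of the top of the guard's handle: a solid black bar 64 mm long along the guard's x, 14 mm wide along its y, standing from 6 to 32 mm above the guard's underside. The point is 12 mm down the slope from the guard's origin
- guard_hole (a point): centre of the guard's 17 mm through hole at the underside, 38 mm up from the guard's origin along its x; seated, it lies at the bed's origin
- screw_left (a joint): left captive quarter-turn screw, axis along the bed's z at x = 43, y = +62 mm of the bed. Rad, growing clockwise seen from above the bed. At 0 slot and tongue lie along the bed's y (tongue to the right); at 1.57 along the bed's x, tongue pointing down the slope over the seated guard; stop at 1.6. Starts at 0 to 0.35. Stays where left; friction 0.1 N m
- screw_right (a joint): right captive screw, the same in all respects, at x = 43, y = -62 mm of the bed
- screw_left_slot (a point): centre of the floor of the left screw's slot, on its axis, 16 mm off the bed. The dark steel head is 40 mm across; the straight slot runs right across it in line with the tongue, 9 mm wide and 11 mm deep, open at both ends, widening to 14 mm over its top 2.5 mm
- screw_right_slot (a point): the same point of the right screw
- tongue_left (a point): end of the left screw's tongue, 48 mm from its axis; the flat tongue is 14 mm wide, 5 mm thick, its underside 9 mm off the bed (3 mm above a seated guard). A guard that is not seated blocks it
- tongue_right (a point): the same point of the right screw
- key: loose slot key, 112 mm long, 0.1 to 0.2 kg, upright in its stand. Origin mid bottom edge of the blade, z up towards the handle. Steel blade 24 mm wide along y, 4 mm thick along x, from 0 to 18 mm; round shank 12 mm thick up to 62 mm; black block handle from 62 to 112 mm, 52 mm along y, 22 mm along x (hold it across x)
- key_handle (a point): middle of the top of the key's handle
- stand: fixed white block 64 mm (x) x 84 mm (y) x 70 mm high with a through pocket 20 mm (x) x 34 mm (y) down its middle, its mouth chamfered 3 mm; origin at the centre of its underside. The key hangs in it with the underside of its handle on the block's top, its blade's bottom edge 8 mm above the table, blade along the stand's y (either way round)
- bowl_a: small black bowl, 100 mm across, 50 mm high, origin at its base; on the far right. Not to be disturbed
- bowl_b: another such bowl, to the left. Not to be disturbed
- dish_a: square white dish, 75 mm, 50 mm high, origin at its base; to the left. Not to be disturbed
- dish_b: another such dish, to the left and nearer the robot. Not to be disturbed
- jar: glass jar, 68 mm across, 100 mm high, origin at its base; right of the key's stand. Not to be disturbed
Things that resemble listed ones, but are neither listed nor needed, are in the scene too. Of the things like the guard, leave any that is green; of the rest the smaller one is meant. Leave any pink or purple look-alike of the key alone.

How it is judged:
By the outcome, as a careful person would: the job done as asked, in the order asked, and still so for the second after the job is handed in, with the robot touching nothing.
It also fails if it takes over 72 s, if anything falls off the work surface, if the arm or the gripper's body presses on something with over 40 N, if the wrist force passes 120 N, or if a joint passes its speed limit or range.

ROBOT

A 6-joint arm with a two-finger parallel gripper is mounted at the origin on the work surface. World frame = base frame: x ahead of the robot, y to its left, z up, the work surface at z = 0. Lengths are in mm, angles in degrees, forces in N, time in s.
With the tool pointing down it reaches from about 300 to 850 mm from the base axis. Payload 4.2 kg.
Tool frame: the origin (TCP) lies at the very end of the fingers, on their centre line; the grasp point (between the pads) lies 19 mm behind it (env.grip_depth is the distance from the TCP to the grasp point, in mm); z points along the fingers, y is the line along which they close (so a half turn about z gives the same grasp; the last joint's range is limited). The gripper opens to 91 mm and grips with 3 to 60 N. Pads are 32 mm wide; open, the fingers measure 118 mm over their backs; the gripper's body (76 mm by 178 mm) begins 60 mm behind the grasp point.
Start: joints at [-71.62, 18.312, 89.639, -0, 72.044, -1.146], TCP at [192.192, -541.946, 213.976] pointing down, gripper open.
Joint ranges: [-177.97, 177.97], [-48.28, 115.42], [12.27, 149.76], [-77.06, 257.06], [2.81, 150.46], [-146.56, 146.56]. Speed limits (degrees/s): [147.25, 147.25, 180, 180, 180, 180].

INTERFACE

Orientations are given as [roll, pitch, yaw] about the fixed x, y, z axes, in that order (R = Rz(yaw) Ry(pitch) Rx(roll)).
In Python, from workcell import env, cams gives the robot as it stands.
- The arm moves only by the tool apply_moves, never from a script. Its argument "deltas" is a list of rows, each a list of 5 numbers: the shift along the tool's x, y, z in m, then the turn about the tool's z in rad, then the opening, from -1 (shut) to 1 (fully open), so that 0 is half open. In form: [[tx, ty, tz, roll, gripper], ...]. A call has 1 to 5 rows; each row is the pose to reach, as a shift and turn from the pose commanded when the call began, along the tool's axes at that moment; what a row does not reach only later rows make up. A row lasts 1/10 s, in which the tool goes at most 50 mm and 8.59 degrees, less where a joint would pass 70% of its speed; a pose out of reach is approached as far as the arm can. A call with a gripper value outside its range is refused whole. The fingers move at their own pace and stop on an object; "grip_force" is the grip in N (left out, the last holds). Time passes only in rows, so rows that repeat a pose let the fingers close. It gives the time, the measured TCP pose, the force, the opening and the grip force at its end, in the units of the state.
- env.state(): the state, without advancing time (a new reading comes with each control period).
- cams.grab_frame(name): name is "side" or "top"; returns the picture (480x640x3 uint8, blue, green, red); there is no depth.
- cams.get_calibration(name): a dict with "mtx" (3x3 intrinsics, pixels), "eye" and "attitude" of the camera in the world. Camera axes: x right, y down, z forward; pixel columns grow to the right and rows downward; lengths in mm; the calibration is good to about 2 mm. A picture is of the moment at which its call begins. get_calibration takes no time and is no camera call.
- env.job_done(): hands the job in; it is judged then, once.
The state is a dict: "time_s": time; "qpos": joint angles; "qvel": joint speeds; "effort": joint torques, N m; "ee_pos": TCP position; "ee_rot": TCP orientation; "force": force on the tool from outside, world axes, zero at the start; "torque": the same for the moment, N m; "gripper_width": finger opening in mm; "gripper_force": force on a finger pad.
Only numpy, scipy, OpenCV 4.12 (cv2) and the standard library are available. Lean on these libraries where they do the work, as an engineer would, in place of code of your own. Each camera call takes 0.05 s, during which the arm holds its last target. There are 200 camera calls.

## Working session

There is one attempt and no reset: what is moved stays moved. The work goes in short steps, Python scripts to look and compute and a tool call to move; the robot and the scene stay as the last step left them, time stands still between calls to the robot, and variables do not carry over. Pictures are saved under pics/ and viewed, at most 10 in all, crops included, and the job is handed in when it is done.

Besides the shell and the picture viewer there is one more tool, called as a command line: name --pt "numbers of a row" for each row, then --argument value for the rest. apply_moves: Moves the arm, as the interface text tells. Its arguments: {"type":"object","properties":{"deltas":{"type":"array"},"grip_force":{"type":"number"}},"required":["deltas"]}

```bash
ls; mkdir -p pics
python3 - <<'E'
from workcell import env,cams
import cv2
for n in("side","top"):
    cv2.imwrite(f"pics/{n}0.png",cams.grab_frame(n)); print(n,cams.get_calibration(n))
print(env.state(), env.grip_depth)
E
```

```text
pics
side {'mtx': array([[579.96183255,   0.        , 324.51564493],
       [  0.        , 579.96183255, 245.43644529],
       [  0.        ,   0.        ,   1.        ]]), 'eye': array([ 111.48569491,  627.39198036, 1027.25449612]), 'attitude': array([-140.52445521,   -1.03097   , -146.29843487])}
top {'mtx': array([[555.55988292,   0.        , 316.25410186],
       [  0.        , 555.55988292, 237.75301892],
       [  0.        ,   0.        ,   1.        ]]), 'eye': array([ 339.283573  ,  -34.81554823, 1588.30856108]), 'attitude': array([-1.73128009e+02, -6.58956526e-02, -8.91187001e+01])}
{'time_s': 0.1, 'qpos': array([-7.16189360e+01,  1.83479451e+01,  8.96984119e+01,  9.09194947e-04,
        7.20438341e+01, -1.14516605e+00]), 'qvel': array([ 0.16851667, -0.15810885, -0.21537497,  0.0113103 , -0.09254031,
        0.02557508]), 'effort': array([ 3.74051924e-04, -4.13333309e+01, -2.32510328e+01,  7.29280966e-02,
        4.21992433e-02, -5.10022744e-05]), 'ee_pos': array([ 192.06000092, -541.50620269,  213.2114875 ]), 'ee_rot': array([-1.79909844e+02, -2.66681761e-03,  1.95259470e+01]), 'force': array([-0.03669088,  0.26287428, -0.14849716]), 'torque': array([0.01294877, 0.03077332, 0.00216263]), 'gripper_force': 0.0, 'gripper_width': 90.82338736458357} 18.8
```

View pics/side0.png

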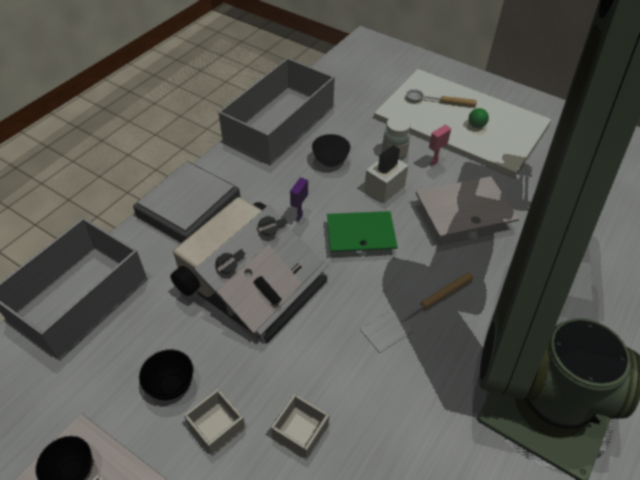

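View pics/top0.png

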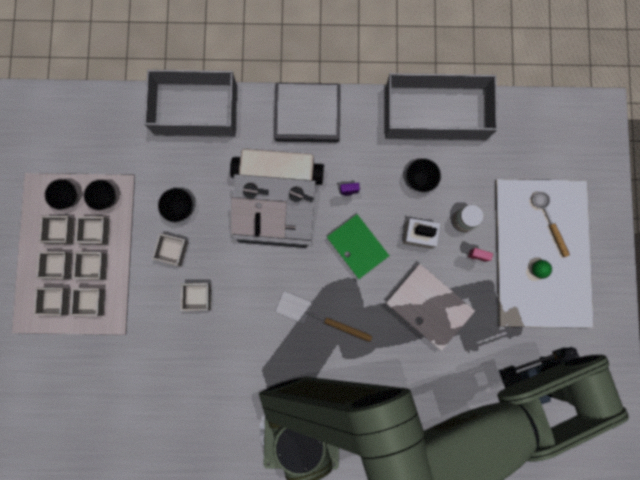

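The top view shows the slicer at about (275,200) with the guard and its black handle (258,223), the screws at (253,188) and (297,193), and the stand with the black key at (422,232). The side view shows the same objects. Next I'll zoom in on both.

```bash
cat > h.py <<'E'
import numpy as np, cv2
from scipy.spatial.transform import Rotation as R
from workcell import env,cams
def cam(n):
    c=cams.get_calibration(n); return c['mtx'],c['eye'],R.from_euler('xyz',c['attitude'],degrees=True).as_matrix()
def ray(n,u,v):
    K,e,A=cam(n); return e,A@np.linalg.solve(K,[u,v,1.])
def unz(n,u,v,z):
    e,d=ray(n,u,v); return e+d*(z-e[2])/d[2]
def proj(n,P):
    K,e,A=cam(n); p=(np.atleast_2d(P)-e)@A@K.T; return p[:,:2]/p[:,2:]
def tri(a,b):  # side pix a, top pix b
    e1,d1=ray('side',*a); e2,d2=ray('top',*b)
    M=np.stack([d1,-d2],1); s=np.linalg.lstsq(M,e2-e1,rcond=None)[0]
    p,q=e1+d1*s[0],e2+d2*s[1]; return (p+q)/2,np.linalg.norm(p-q)
def crop(im,u0,v0,w,h,s):
    c=cv2.resize(im[v0:v0+h,u0:u0+w],None,fx=s,fy=s,interpolation=cv2.INTER_CUBIC)
    return cv2.convertScaleAbs(c,alpha=1.5,beta=10)
E
python3 - <<'E'
from h import *
s=cv2.imread('pics/side0.png');t=cv2.imread('pics/top0.png')
cv2.imwrite('pics/c_side.png',crop(s,170,130,260,210,3))
a=crop(t,225,140,110,110,6); b=crop(t,395,205,60,55,6)
o=np.zeros((600,800,3),np.uint8); o=np.zeros((480,800,3),np.uint8)
a=crop(t,225,145,110,105,4); o[:420,:440]=a; b=crop(t,395,205,60,60,6); o[:360,440:800]=b
cv2.imwrite('pics/c_top.png',o)
E
```

```text
(no output)
```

View pics/c_side.png

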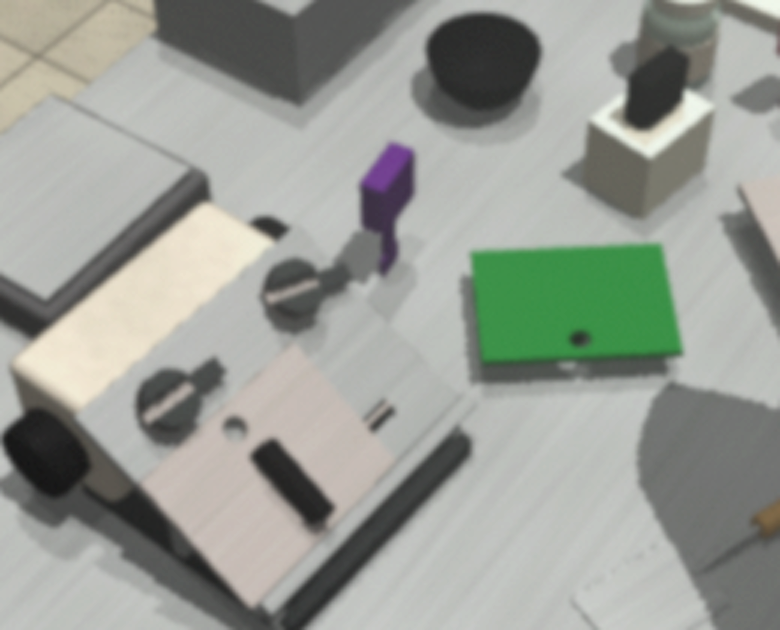

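View pics/c_top.png

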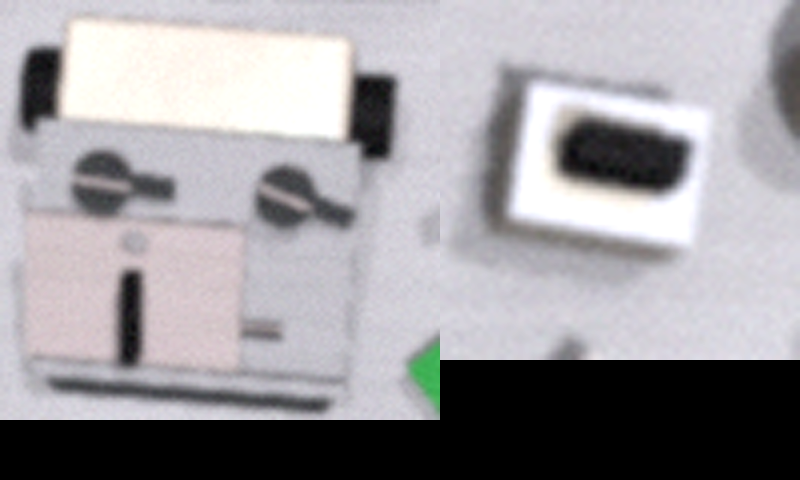

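```bash
cat > fit.py <<'E'
from h import *
from scipy.optimize import least_squares
def bed(p):
    return R.from_euler('zy',[p[3],-np.radians(30)]).as_matrix()   # Rz(yaw)Ry(-30): x up slope
def T(p,X): return np.array(p[:3])+np.atleast_2d(X)@bed(p).T
t5=np.radians(5)
def guard(X,dy):  # guard coords -> bed, low edge at x=-93
    x,y,z=np.array(X,float); x+=55
    return [-93+x*np.cos(t5)-z*np.sin(t5), y+dy, x*np.sin(t5)+z*np.cos(t5)]
S=lambda a:((a[0]+.5)/3-.5+170,(a[1]+.5)/3-.5+130)
Tp=lambda a:((a[0]+.5)/4-.5+225,(a[1]+.5)/4-.5+145)
def pts(p):
    dy,tl,tr=p[4:7]
    tg=lambda y,t:[43-48*np.sin(t),y-48*np.cos(t),14]
    return [([43,62,27],(168,399),(102,183)),([43,-62,27],(292,290),(285,196)),
     (guard([38,0,6],dy),(235,428),(133,241)),(guard([-12,0,32],dy),(292,480),(131,317)),
     (guard([55,75,6],dy),(145,482),(28,208)),(guard([55,-75,6],dy),(295,347),(245,222)),
     (guard([-55,-75,6],dy),(395,465),(240,372)),(guard([-55,75,6],dy),(252,606),(27,357)),
     (tg(62,tl),(222,366),(172,187)),(tg(-62,tr),(378,250),(352,217)),
     ([77,110,0],None,(35,122)),([77,-110,0],None,(362,145))]
def res(p):
    r=[]
    for X,s,t in pts(p):
        W=T(p,X)
        if s: r+=list((proj('side',W)[0]-S(s)))
        if t: r+=list((proj('top',W)[0]-Tp(t)))
    return np.array(r)
if __name__=='__main__':
    o=least_squares(res,[480,60,90,0,30,.2,.2],loss='soft_l1',x_scale=[100,100,100,.1,30,.2,.2])
    p=o.x; print(p[:3],np.degrees(p[3]),p[4:]); print(np.round(res(p),1))
    np.save('p.npy',p)
    for n,X in dict(handle=guard([-12,0,32],p[4]),hmid=guard([-12,0,18],p[4]),seath=[-50,0,32],sl=[43,62,16],sr=[43,-62,16],slt=[43,62,27]).items(): print(n,T(p,X)[0].round(1))
    # stand: top face z=70 corners, key top z=120
    q=lambda a:((a[0]-440+.5)/6-.5+395,(a[1]+.5)/6-.5+205)
    for a in [(527,80),(712,104),(690,248),(508,222)]: print('st top',unz('top',*q(a),70).round(1))
    print('key top', unz('top',*q((626,148)),120).round(1), 'side',unz('side',*S((673,68)),120).round(1))
    for a in [(590,118),(650,90),(713,107),(648,155)]: print('st side',unz('side',*S(a),70).round(1))
E
python3 fit.py
```

```text
[613.74814439  87.13606105  82.7673915 ] -3.790039777760318 [37.82079621  0.10156364  0.29334271]
[  1.7  -0.4  -0.5  -0.4   1.8  -0.3   0.1  -0.    0.8   0.7   0.7  -0.4
   3.3  -0.4  -0.4   1.2  -1.1  -0.   -0.6  -0.   -0.1  -0.8   0.5   0.8
   0.6   0.1  -0.4  -1.    0.3   1.2  -0.6  -1.4  -0.2   0.    0.2   0.2
 -10.5   7.7   0.1  -0.7   0.   -1.7  -0.2  -1. ]
handle [552.3 128.4  88.5]
hmid [560.4 128.3  77. ]
seath [554.5  90.4  85.5]
sl [646.5 146.2 120.1]
sr [639.4  22.4 116. ]
slt [641.  146.2 129.7]
st top [ 581.5 -289.6   70. ]
st top [ 571.6 -374.7   70. ]
st top [ 504.8 -363.9   70. ]
st top [ 515.5 -280.5   70. ]
key top [ 543.6 -325.   120. ] side [ 535.3 -330.9  120. ]
st side [ 583.9 -293.2   70. ]
st side [ 560.9 -349.6   70. ]
st side [ 508.9 -361.1   70. ]
st side [ 524.5 -283.    70. ]
```

```bash
sed -i "s/'zy'/'ZY'/; s/(378,250)/(346,275)/" fit.py; python3 fit.py | head -14
```

```text
Traceback (most recent call last):
  File "fit.py", line 29, in <module>
    o=least_squares(res,[480,60,90,0,30,.2,.2],loss='soft_l1',x_scale=[100,100,100,.1,30,.2,.2])
  File "fit.py", line 26, in res
    if t: r+=list((proj('top',W)[0]-Tp(t)))
                   ~~~~^^^^^^^^^
  File "h.py", line 11, in proj
    K,e,A=cam(n); p=(np.atleast_2d(P)-e)@A@K.T; return p[:,:2]/p[:,2:]
          ~~~^^^
  File "h.py", line 5, in cam
    c=cams.get_calibration(n); return c['mtx'],c['eye'],R.from_euler('xyz',c['attitude'],degrees=True).as_matrix()
ValueError: time passes only in moves, steps and waits
```

```bash
sed -i "s/^def cam(n)/import functools\n@functools.cache\ndef cam(n)/" h.py; python3 fit.py 2>&1| head -14
```

```text
[614.40207     86.85827094  82.16765378] -3.913292006510126 [37.4851032   0.10586467  0.33852925]
[ 1.   0.4 -0.7 -0.7  1.5 -0.5 -0.3 -0.2  0.5  1.   0.8 -0.7  2.9  0.
 -0.4  0.9 -1.6  0.8 -0.3 -0.4 -0.2 -1.1  0.4  0.7  0.8 -0.4 -0.  -1.2
  0.1  1.6  0.  -1.8 -0.5  0.4  0.1  0.   0.7 -0.4 -0.4  0.   0.2 -2.
 -0.3 -1.1]
handle [553.4 128.6  86.5]
hmid [561.4 128.1  75.1]
seath [555.2  90.9  84.9]
sl [647.8 146.7 117.5]
sr [639.3  23.  117.5]
slt [642.3 147.1 127.1]
st top [ 581.5 -289.6   70. ]
st top [ 571.6 -374.7   70. ]
st top [ 504.8 -363.9   70. ]
```

```bash
cat > go.py <<'E'
# usage: go.py x,y,z,yaw ...   chain of targets -> tool-axis deltas (m, rad) from the measured pose
import sys; from h import *
s=env.state(); p=s['ee_pos']; yaw=s['ee_rot'][2]
print('t',round(s['time_s'],2),'pos',p.round(1),'rot',s['ee_rot'].round(2),'F',s['force'].round(1),'w',round(s['gripper_width'],1),'gf',round(s['gripper_force'],1))
for a in sys.argv[1:]:
    x,y,z,w=map(float,a.split(','))
    d=R.from_euler('xyz',[180,0,yaw],degrees=True).inv().apply(np.array([x,y,z])-p)
    dy=(w-yaw+180)%360-180
    print(a,'->',(d/1000).round(4),'turn',round(-np.radians(dy),4)); p=np.array([x,y,z]); yaw=w
E
python3 go.py 558,163,180,-3.9 558,163,74,-3.9 554.8,111.6,74,-3.9
```

```text
t 0.1 pos [ 192.1 -541.5  213.2] rot [-179.91   -0.     19.53] F [-0.   0.3 -0.1] w 90.8 gf 0.0
558,163,180,-3.9 -> [ 0.5804 -0.5417  0.0332] turn 0.4089
558,163,74,-3.9 -> [-0.    -0.     0.106] turn -0.0
554.8,111.6,74,-3.9 -> [0.0003 0.0515 0.    ] turn -0.0
```

apply_moves --pt "0.58 -0.542 0.033 0.409 -1" --pt "0.58 -0.542 0.033 0.409 -1" --pt "0.58 -0.542 0.033 0.409 -1" --pt "0.58 -0.542 0.033 0.409 -1" --pt "0.58 -0.542 0.033 0.409 -1" --grip_force 20

```text
time_s: 0.6
ee_pos: [307.1, -319.2, 203.3]
ee_rot: [-180.0, 0.0, -4.0]
force: [0.2, 0.2, 0.7]
gripper_width: 54.1
gripper_force: 0.0
```

```bash
python3 go.py 558,163,180,-3.9
```

```text
t 0.6 pos [ 307.1 -319.2  203.3] rot [-179.98    0.     -3.96] F [0.2 0.2 0.7] w 54.1 gf 0.0
558,163,180,-3.9 -> [ 0.217  -0.4984  0.0233] turn -0.0011
```

apply_moves --pt "0.217 -0.498 0.023 0 -1" --pt "0.217 -0.498 0.023 0 -1" --pt "0.217 -0.498 0.023 0 -1" --pt "0.217 -0.498 0.023 0 -1" --pt "0.217 -0.498 0.023 0 -1"

```text
time_s: 1.1
ee_pos: [422.3, -97.5, 192.9]
ee_rot: [180.0, -0.0, -3.9]
force: [1.1, -0.4, -0.8]
gripper_width: 14.4
gripper_force: 0.0
```

apply_moves --pt "0.117 -0.269 0.013 0 -1" --pt "0.117 -0.269 0.013 0 -1" --pt "0.117 -0.269 0.013 0 -1" --pt "0.117 -0.269 0.013 0 -1" --pt "0.117 -0.269 0.013 0 -1"

```text
time_s: 1.6
ee_pos: [537.3, 124.3, 181.5]
ee_rot: [180.0, 0.0, -3.9]
force: [0.2, -1.0, 1.0]
gripper_width: 0.2
gripper_force: 0.0
```

```bash
python3 go.py 558,163,74,-3.9
```

```text
t 1.6 pos [537.3 124.3 181.5] rot [ 1.7997e+02  3.0000e-02 -3.8800e+00] F [ 0.2 -1.   1. ] w 0.2 gf 0.0
558,163,74,-3.9 -> [ 0.0181 -0.04    0.1075] turn 0.0004
```

Go sideways, then down, then push slowly.

apply_moves --pt "0.018 -0.04 0 0 -1" --pt "0.018 -0.04 0.05 0 -1" --pt "0.018 -0.04 0.09 0 -1" --pt "0.018 -0.04 0.107 0 -1" --pt "0.018 -0.04 0.107 0 -1"

```text
time_s: 2.1
ee_pos: [555.5, 160.8, 72.5]
ee_rot: [179.9, 0.3, -3.9]
force: [-1.6, 0.8, 1.1]
gripper_width: 0.8
gripper_force: 0.3
```

apply_moves --pt "0 0.008 0 0 -1" --pt "0 0.015 0 0 -1" --pt "0 0.02 0 0 -1" --pt "0 0.025 0 0 -1" --pt "0 0.03 0 0 -1"

```text
time_s: 2.6
ee_pos: [555.5, 130.5, 75.1]
ee_rot: [-180.0, -0.0, -3.9]
force: [-0.5, 2.2, -1.1]
gripper_width: 0.6
gripper_force: 1.0
```

```bash
python3 go.py 554.8,111.6,74,-3.9
python3 - <<'E'
from h import *
s=cams.grab_frame('side');t=cams.grab_frame('top')
o=np.zeros((400,800,3),np.uint8)
o[:,:400]=crop(s,200,240,133,133,3.01)[:400,:400]; o[:,400:]=crop(t,225,145,100,100,4)
cv2.imwrite('pics/push1.png',o)
E
```

```text
t 2.6 pos [555.5 130.5  75.1] rot [-1.7999e+02 -1.0000e-02 -3.9300e+00] F [-0.5  2.2 -1.1] w 0.6 gf 1.0
554.8,111.6,74,-3.9 -> [0.0006 0.0189 0.0011] turn -0.0005
```

View pics/push1.png

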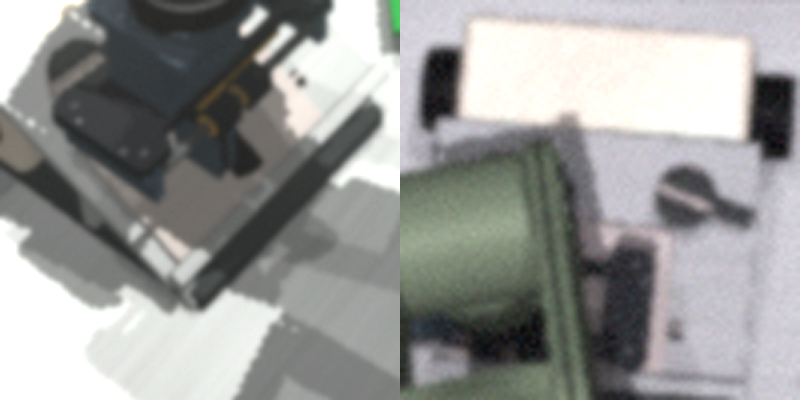

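The side view shows the gripper against the handle. In the top view the guard's right edge moved from 245 to 272 px in the crop, so about 19 mm remains, which agrees with the TCP. I'll keep pushing slowly.

apply_moves --pt "0 0.004 0 0 -1" --pt "0 0.008 0 0 -1" --pt "0 0.011 0 0 -1" --pt "0 0.013 0 0 -1" --pt "0 0.014 0 0 -1"

```text
time_s: 3.2
ee_pos: [554.9, 117.0, 75.1]
ee_rot: [-180.0, -0.0, -3.9]
force: [1.3, 3.6, -0.2]
gripper_width: 0.6
gripper_force: 1.6
```

apply_moves --pt "0 0.001 0 0 -1" --pt "0 0.002 0 0 -1" --pt "0 0.003 0 0 -1" --pt "0 0.003 0 0 -1" --pt "0 0.003 0 0 -1"

```text
time_s: 3.7
ee_pos: [554.4, 113.7, 74.9]
ee_rot: [180.0, 0.0, -3.9]
force: [1.3, 1.1, -0.2]
gripper_width: 0.6
gripper_force: 0.5
```

apply_moves --pt "0 0.001 0 0 -1" --pt "0 0.002 0 0 -1" --pt "0 0.002 0 0 -1"

```text
time_s: 4.0
ee_pos: [553.9, 111.6, 74.8]
ee_rot: [179.9, 0.0, -3.9]
force: [-0.6, 0.6, -0.2]
gripper_width: 0.6
gripper_force: 0.2
```

apply_moves --pt "0 0.001 0 0 -1" --pt "0 0.002 0 0 -1" --pt "0 0.002 0 0 -1"

```text
time_s: 4.3
ee_pos: [553.8, 110.1, 74.9]
ee_rot: [-180.0, 0.0, -3.9]
force: [-1.1, 2.4, 0.1]
gripper_width: 0.4
gripper_force: 1.1
```

apply_moves --pt "0 0.001 0 0 -1" --pt "0 0.0015 0 0 -1" --pt "0 0.0015 0 0 -1"

```text
time_s: 4.6
ee_pos: [553.7, 108.4, 74.8]
ee_rot: [180.0, 0.0, -3.9]
force: [-0.6, 1.9, 0.2]
gripper_width: 0.7
gripper_force: 1.0
```

apply_moves --pt "0 0.001 0 0 -1" --pt "0 0.0015 0 0 -1" --pt "0 0.0015 0 0 -1"

```text
time_s: 4.9
ee_pos: [553.7, 106.9, 74.9]
ee_rot: [180.0, 0.0, -3.9]
force: [-1.2, 1.8, -0.8]
gripper_width: 0.6
gripper_force: 0.9
```

```bash
cat > edge.py <<'E'
from fit import *
p=np.load('p.npy'); t=cv2.GaussianBlur(cams.grab_frame('top'),(0,0),1).astype(float)
for bx in (0,-25,-70):
    ys=np.arange(-50,-110,-3.)
    q=proj('top',T(p,[[bx,y,6] for y in ys])).astype(np.float32)
    g=cv2.remap((t[:,:,2]-t[:,:,0]).astype(np.float32),q[:,0],q[:,1],cv2.INTER_LINEAR).ravel()
    print(bx,[(int(y),int(v)) for y,v in zip(ys,g)])
E
python3 edge.py
```

```text
0 [(-50, 2), (-53, 2), (-56, 3), (-59, 4), (-62, 4), (-65, 4), (-68, 5), (-71, 5), (-74, 4), (-77, 1), (-80, -1), (-83, -3), (-86, -3), (-89, -4), (-92, -5), (-95, -4), (-98, -4), (-101, -4), (-104, -3), (-107, -3)]
-25 [(-50, -4), (-53, -4), (-56, -3), (-59, -3), (-62, -2), (-65, 0), (-68, 2), (-71, 3), (-74, 4), (-77, 1), (-80, 0), (-83, -2), (-86, -3), (-89, -3), (-92, -4), (-95, -4), (-98, -4), (-101, -4), (-104, -4), (-107, -4)]
-70 [(-50, -4), (-53, -4), (-56, -4), (-59, -3), (-62, -2), (-65, 1), (-68, 3), (-71, 4), (-74, 4), (-77, 1), (-80, 0), (-83, -2), (-86, -3), (-89, -4), (-92, -4), (-95, -3), (-98, -3), (-101, -4), (-104, -4), (-107, -4)]
```

apply_moves --pt "0 -0.025 0 0 -1" --pt "0 -0.025 -0.04 0 -1" --pt "-0.05 -0.025 -0.08 0 -1" --pt "-0.1 -0.025 -0.1 0 -1" --pt "-0.15 -0.025 -0.1 0 -1"

```text
time_s: 5.45
ee_pos: [423.3, 141.2, 175.7]
ee_rot: [-179.9, -0.4, -3.9]
force: [-0.8, 0.7, 0.1]
gripper_width: 0.4
gripper_force: 0.0
```

```bash
python3 go.py 470,-200,175,-7.5; python3 edge.py|cut -c1-260
python3 - <<'E'
from h import *
s=cams.grab_frame('side');t=cams.grab_frame('top')
cv2.imwrite('pics/s2.png',s);cv2.imwrite('pics/t2.png',t)
o=np.zeros((400,800,3),np.uint8)
o[:,:400]=crop(s,200,220,133,133,3.01)[:400,:400]; o[:,400:]=crop(t,225,145,100,100,4)
cv2.imwrite('pics/push2.png',cv2.convertScaleAbs(o,alpha=.8))
E
```

```text
t 5.45 pos [423.3 141.2 175.7] rot [-179.93   -0.39   -3.94] F [-0.8  0.7  0.1] w 0.4 gf 0.0
470,-200,175,-7.5 -> [0.0701 0.3371 0.0007] turn 0.0621
0 [(-50, 6), (-53, 7), (-56, 7), (-59, 7), (-62, 7), (-65, 7), (-68, 7), (-71, 6), (-74, 5), (-77, 2), (-80, 0), (-83, -3), (-86, -4), (-89, -4), (-92, -4), (-95, -4), (-98, -4), (-101, -3), (-104, -4), (-107, -4)]
-25 [(-50, 6), (-53, 6), (-56, 6), (-59, 7), (-62, 7), (-65, 7), (-68, 7), (-71, 6), (-74, 4), (-77, 1), (-80, 0), (-83, -2), (-86, -3), (-89, -3), (-92, -4), (-95, -4), (-98, -4), (-101, -4), (-104, -4), (-107, -4)]
-70 [(-50, 6), (-53, 6), (-56, 6), (-59, 6), (-62, 7), (-65, 7), (-68, 7), (-71, 7), (-74, 4), (-77, 2), (-80, -1), (-83, -3), (-86, -3), (-89, -4), (-92, -4), (-95, -4), (-98, -4), (-101, -4), (-104, -3), (-107, -3)]
```

View pics/push2.png

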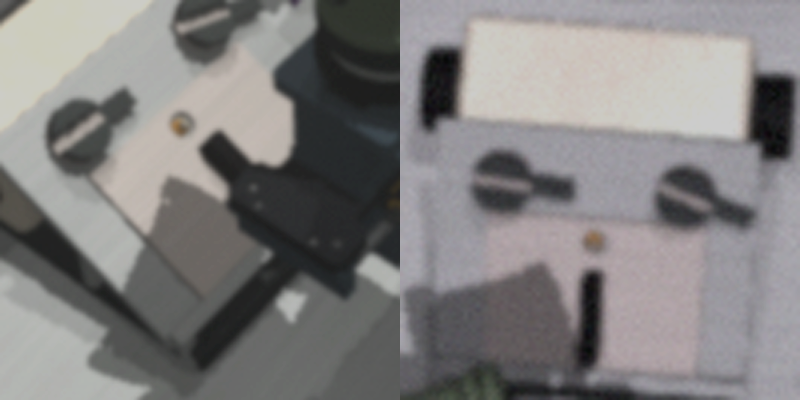

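Run:
```python
from fit import *
p=np.load('p.npy')
for n,P in dict(seatUL=[17,75,6],tipUL=guard([55,75,6],0),seatUR=[17,-75,6],tipUR=guard([55,-75,6],0),hole=[0,0,6],htip=guard([38,0,6],0)).items():
    a=proj('side',T(p,P))[0]; b=proj('top',T(p,P))[0]
    print(n,((a+.5-[200,220])*3.01-.5).round(0),((b+.5-[225,145])*4-.5).round(0))
```

```text
seatUL [ 86. 181.] [ 84. 205.]
tipUL [ 91. 178.] [ 82. 211.]
seatUR [235.  45.] [303. 223.]
tipUR [241.  42.] [302. 229.]
hole [180. 129.] [192. 238.]
htip [185. 127.] [191. 243.]
```

Run:
```python
from fit import *
p=np.load('p.npy')
def prof(im,cam,by):
    t=cv2.GaussianBlur(im,(0,0),1).astype(np.float32)
    xs=np.arange(-6,34,0.5)
    q=proj(cam,T(p,[[x,by,6] for x in xs])).astype(np.float32)
    g=cv2.remap(t[:,:,2]-t[:,:,0],q[:,0],q[:,1],cv2.INTER_LINEAR).ravel()
    a=np.median(g[:10]);b=np.median(g[-16:]); m=(a+b)/2
    i=np.where(g<m)[0]; return xs[i[0]] if len(i) else None, round(float(a),1),round(float(b),1)
for cam,f0,f1 in(('top','top0','t2'),('side','side0','s2')):
  for by in (0+20,30,35,40,45,50,60,-20,-30,-10):
    print(cam,by,prof(cv2.imread(f'pics/{f0}.png'),cam,by),prof(cv2.imread(f'pics/{f1}.png'),cam,by))
```

```text
top 20 (np.float64(12.5), 7.1, -3.7) (np.float64(15.0), 7.6, -3.2)
top 30 (np.float64(12.0), 4.5, -2.2) (np.float64(15.5), 6.9, -3.8)
top 35 (np.float64(13.5), 0.6, -2.2) (np.float64(15.0), 6.5, -2.7)
top 40 (np.float64(13.5), -0.2, -1.8) (np.float64(14.5), 7.0, -2.1)
top 45 (np.float64(12.0), 1.5, 0.1) (np.float64(13.5), 8.0, -0.2)
top 50 (np.float64(10.5), 4.5, 1.6) (np.float64(12.5), 7.4, 0.8)
top 60 (np.float64(9.5), 7.0, 1.2) (np.float64(10.0), 7.5, 1.3)
top -20 (np.float64(12.5), 6.5, -3.9) (np.float64(16.0), 7.0, -4.3)
top -30 (np.float64(12.5), 5.6, -4.0) (np.float64(15.0), 7.0, -3.3)
top -10 (np.float64(13.0), 6.0, -4.9) (np.float64(14.0), 8.9, -4.8)
side 20 (np.float64(18.5), 11.0, 0.5) (np.float64(19.0), 13.0, 0.7)
side 30 (np.float64(21.5), 4.7, 0.6) (np.float64(18.5), 13.0, 0.9)
side 35 (np.float64(-2.0), 3.5, 0.3) (np.float64(19.0), 12.4, 0.2)
side 40 (np.float64(21.0), 5.6, -0.2) (np.float64(18.5), 13.0, -0.0)
side 45 (np.float64(19.5), 10.0, 0.0) (np.float64(19.0), 13.0, -0.7)
side 50 (np.float64(19.0), 11.0, -0.8) (np.float64(18.5), 13.0, -1.0)
side 60 (np.float64(18.5), 10.9, 0.0) (np.float64(18.5), 13.0, 0.0)
side -20 (np.float64(18.5), 10.8, 0.9) (np.float64(19.0), 12.2, 1.0)
side -30 (np.float64(18.0), 11.0, 1.4) (np.float64(19.0), 12.5, 1.4)
side -10 (np.float64(18.5), 10.8, 1.0) (np.float64(19.5), 10.4, 1.0)
```

Run:
```python
from fit import *
p=np.load('p.npy')
def edge(f,cam,bx,z,c):
    t=cv2.GaussianBlur(cv2.imread(f'pics/{f}.png'),(0,0),1).astype(np.float32)
    ys=np.arange(c+12,c-12,-.5)
    q=proj(cam,T(p,[[bx,y,z] for y in ys])).astype(np.float32)
    g=cv2.remap(t[:,:,2]-t[:,:,0],q[:,0],q[:,1],cv2.INTER_LINEAR).ravel()
    m=(np.median(g[:10])+np.median(g[-10:]))/2; return ys[np.where(g<m)[0][0]],round(float(np.ptp(g)),1)
for cam,f0,f1 in(('top','top0','t2'),('side','side0','s2')):
  for bx in(5,-10,-25,-40,-70):
    zt=6+(bx+93)*np.tan(t5)
    print(cam,bx,edge(f0,cam,bx,zt,-37.5),'now seat',edge(f1,cam,bx,6,-75),'now tip',edge(f1,cam,bx,zt,-75))
```

```text
top 5 (np.float64(-38.0), 9.9) now seat (np.float64(-78.5), 11.9) now tip (np.float64(-78.0), 11.0)
top -10 (np.float64(-36.5), 11.1) now seat (np.float64(-77.5), 10.8) now tip (np.float64(-78.0), 11.0)
top -25 (np.float64(-37.0), 11.1) now seat (np.float64(-77.5), 11.0) now tip (np.float64(-78.0), 11.0)
top -40 (np.float64(-37.0), 10.7) now seat (np.float64(-78.5), 12.1) now tip (np.float64(-78.5), 12.0)
top -70 (np.float64(-37.5), 9.9) now seat (np.float64(-77.5), 11.2) now tip (np.float64(-78.0), 11.6)
side 5 (np.float64(-39.0), 9.7) now seat (np.float64(-79.5), 12.2) now tip (np.float64(-75.0), 12.7)
side -10 (np.float64(-39.0), 9.8) now seat (np.float64(-79.5), 13.4) now tip (np.float64(-76.0), 13.7)
side -25 (np.float64(-38.5), 10.1) now seat (np.float64(-77.0), 20.0) now tip (np.float64(-74.0), 20.1)
side -40 (np.float64(-38.5), 9.8) now seat (np.float64(-77.5), 18.4) now tip (np.float64(-75.5), 19.6)
side -70 (np.float64(-39.5), 9.3) now seat (np.float64(-63.0), 0.9) now tip (np.float64(-63.0), 1.0)
```

```bash
python3 go.py 552,57,176,-3.9 552,57,75,-3.9 553,71.5,75,-3.9
```

```text
t 5.6 pos [420.2 140.6 174.1] rot [ 1.7997e+02 -1.2000e-01 -3.8200e+00] F [0.4 0.3 1.4] w 0.8 gf 0.0
552,57,176,-3.9 -> [ 0.1371  0.0747 -0.0019] turn 0.0015
552,57,75,-3.9 -> [-0.    -0.     0.101] turn -0.0
553,71.5,75,-3.9 -> [ 0.     -0.0145 -0.    ] turn -0.0
```

apply_moves --pt "0.05 0.027 0 0 -1" --pt "0.094 0.051 0 0 -1" --pt "0.137 0.075 0 0 -1" --pt "0.137 0.075 0.045 0 -1" --pt "0.137 0.075 0.08 0 -1"

```text
time_s: 6.1
ee_pos: [557.1, 54.8, 91.5]
ee_rot: [180.0, -0.2, -4.0]
force: [-0.3, -0.1, 0.3]
gripper_width: 0.1
gripper_force: 0.0
```

apply_moves --pt "0 0 0.02 0 -1" --pt "0 0 0.02 0 -1" --pt "0 -0.005 0.02 0 -1" --pt "0 -0.008 0.02 0 -1" --pt "0 -0.01 0.02 0 -1"

```text
time_s: 6.6
ee_pos: [555.0, 67.2, 73.1]
ee_rot: [180.0, -0.1, -3.9]
force: [1.0, 0.6, 0.1]
gripper_width: 0.8
gripper_force: 0.0
```

apply_moves --pt "0 -0.001 0 0 -1" --pt "0 -0.002 0 0 -1" --pt "0 -0.002 0 0 -1"

```text
time_s: 6.9
ee_pos: [554.5, 69.1, 73.3]
ee_rot: [180.0, -0.0, -3.9]
force: [0.1, 0.3, 0.6]
gripper_width: 0.6
gripper_force: 0.0
```

apply_moves --pt "0 -0.001 0 0 -1" --pt "0 -0.002 0 0 -1" --pt "0 -0.002 0 0 -1"

```text
time_s: 7.2
ee_pos: [554.5, 71.0, 73.2]
ee_rot: [180.0, -0.0, -3.9]
force: [0.0, -0.6, 0.1]
gripper_width: 0.9
gripper_force: 0.0
```

apply_moves --pt "0 -0.001 0 0 -1" --pt "0 -0.002 0 0 -1" --pt "0 -0.002 0 0 -1"

```text
time_s: 7.5
ee_pos: [554.6, 72.4, 73.1]
ee_rot: [179.9, 0.0, -3.9]
force: [-0.3, -3.0, 0.7]
gripper_width: 0.6
gripper_force: 1.9
```

apply_moves --pt "0 -0.001 0 0 -1" --pt "0 -0.002 0 0 -1" --pt "0 -0.002 0 0 -1"

```text
time_s: 7.8
ee_pos: [554.8, 74.9, 73.2]
ee_rot: [180.0, -0.0, -3.9]
force: [-0.4, -2.6, 0.4]
gripper_width: 0.4
gripper_force: 1.7
```

apply_moves --pt "0 0.012 0 0 -1" --pt "0 0.012 -0.045 0 -1" --pt "0 0.012 -0.09 0 -1" --pt "0 0.05 -0.11 0 0.2" --pt "0 0.1 -0.11 0 0.2"

```text
time_s: 8.3
ee_pos: [550.6, -24.4, 187.2]
ee_rot: [-179.9, -0.5, -3.7]
force: [0.7, -0.5, 0.0]
gripper_width: 13.2
gripper_force: 0.0
```

```bash
python3 go.py 544,-327,170,82.5
```

```text
t 8.3 pos [550.6 -24.4 187.2] rot [-179.91   -0.53   -3.69] F [ 0.7 -0.5  0. ] w 13.2 gf 0.0
544,-327,170,82.5 -> [0.0129 0.3024 0.0172] turn -1.5043
```

apply_moves --pt "0.013 0.302 0.017 -1.504 0.2" --pt "0.013 0.302 0.017 -1.504 0.2" --pt "0.013 0.302 0.017 -1.504 0.2" --pt "0.013 0.302 0.017 -1.504 0.2" --pt "0.013 0.302 0.017 -1.504 0.2"

```text
time_s: 8.8
ee_pos: [542.2, -260.2, 170.0]
ee_rot: [180.0, -0.1, 36.7]
force: [0.5, 0.6, 0.5]
gripper_width: 53.0
gripper_force: 0.0
```

```bash
python3 go.py 544,-327,170,82.5
```

```text
t 8.8 pos [ 542.2 -260.2  170. ] rot [ 1.800e+02 -9.000e-02  3.665e+01] F [0.5 0.6 0.5] w 53.0 gf 0.0
544,-327,170,82.5 -> [-0.0384  0.0547  0.    ] turn -0.8002
```

apply_moves --pt "-0.038 0.055 0 -0.8 0.2" --pt "-0.038 0.055 0 -0.8 0.2" --pt "-0.038 0.055 0 -0.8 0.2" --pt "-0.038 0.055 0 -0.8 0.2" --pt "-0.038 0.055 0 -0.8 0.2"

```text
time_s: 9.3
ee_pos: [544.2, -325.6, 169.7]
ee_rot: [180.0, -0.1, 79.6]
force: [-0.0, -0.1, -0.0]
gripper_width: 54.7
gripper_force: 0.0
```

```bash
python3 go.py 544,-327,130,82.5 544,-327,78,82.5
python3 - <<'E'
from h import *
s=cams.grab_frame('side');t=cams.grab_frame('top')
cv2.imwrite('pics/s3.png',s);cv2.imwrite('pics/t3.png',t)
o=np.zeros((400,800,3),np.uint8)
o[:,:400]=crop(s,330,120,100,100,4); o[:,400:]=crop(t,225,145,100,100,4)
cv2.imwrite('pics/p3.png',o)
E
```

```text
t 9.3 pos [ 544.2 -325.6  169.7] rot [ 1.7998e+02 -7.0000e-02  7.9570e+01] F [-0.  -0.1 -0. ] w 54.7 gf 0.0
544,-327,130,82.5 -> [-0.0014  0.0001  0.0397] turn -0.0511
544,-327,78,82.5 -> [ 0.    -0.     0.052] turn -0.0
```

View pics/p3.png

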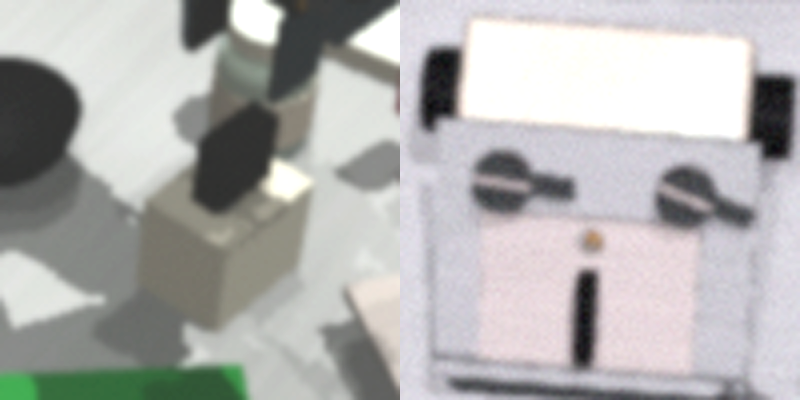

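The fingers hang above the key handle, which sits at about (235,155) in the left crop. The guard in the right crop shows brass in its hole at (593,240). I'll descend and grip.

apply_moves --pt "-0.001 0 0.04 -0.051 0.2" --pt "-0.001 0 0.075 -0.051 0.2" --pt "-0.001 0 0.091 -0.051 0.2" --pt "-0.001 0 0.091 -0.051 0.2" --pt "-0.001 0 0.091 -0.051 -1" --grip_force 40

```text
time_s: 9.9
ee_pos: [544.6, -326.4, 79.5]
ee_rot: [180.0, 0.0, 82.1]
force: [0.9, 0.0, 0.5]
gripper_width: 49.7
gripper_force: 0.0
```

apply_moves --pt "0 0 0 0 -1" --pt "0 0 0 0 -1" --pt "0 0 0 0 -1" --pt "0 0 0 0 -1"

```text
time_s: 10.3
ee_pos: [544.7, -326.4, 80.0]
ee_rot: [179.9, 0.0, 82.2]
force: [0.4, -1.0, 1.6]
gripper_width: 21.8
gripper_force: 40.0
```

```bash
python3 go.py;  python3 - <<'E'
from fit import *
p=np.load('p.npy')
def edge(f,cam,bx,z,c):
    t=cv2.GaussianBlur(cv2.imread(f'pics/{f}.png'),(0,0),1).astype(np.float32)
    ys=np.arange(c+12,c-12,-.5)
    q=proj(cam,T(p,[[bx,y,z] for y in ys])).astype(np.float32)
    g=cv2.remap(t[:,:,2]-t[:,:,0],q[:,0],q[:,1],cv2.INTER_LINEAR).ravel()
    m=(np.median(g[:10])+np.median(g[-10:]))/2; return ys[np.where(g<m)[0][0]],round(float(np.ptp(g)),1)
for cam,f0,f1 in(('top','top0','t3'),('side','side0','s3')):
  for bx in(5,-10,-25,-40,-70):
    zt=6+(bx+93)*np.tan(t5)
    print(cam,bx,edge(f0,cam,bx,zt,-37.5),'now seat',edge(f1,cam,bx,6,-75),'now tip',edge(f1,cam,bx,zt,-75))
def prof(f,cam,by):
    t=cv2.GaussianBlur(cv2.imread(f'pics/{f}.png'),(0,0),1).astype(np.float32)
    xs=np.arange(-6,34,0.5)
    q=proj(cam,T(p,[[x,by,6] for x in xs])).astype(np.float32)
    g=cv2.remap(t[:,:,2]-t[:,:,0],q[:,0],q[:,1],cv2.INTER_LINEAR).ravel()
    a=np.median(g[:10]);b=np.median(g[-16:]); return xs[np.where(g<(a+b)/2)[0][0]]
print([(b,prof('top0','top',b),prof('t3','top',b)) for b in(20,10,-20,-15,-10,-25,-30)])
E
```

```text
t 10.3 pos [ 544.7 -326.4   80. ] rot [1.7989e+02 4.0000e-02 8.2190e+01] F [ 0.4 -1.   1.6] w 21.8 gf 40.0
top 5 (np.float64(-38.0), 9.9) now seat (np.float64(-74.5), 11.4) now tip (np.float64(-75.0), 12.9)
top -10 (np.float64(-36.5), 11.1) now seat (np.float64(-75.0), 12.7) now tip (np.float64(-74.5), 12.8)
top -25 (np.float64(-37.0), 11.1) now seat (np.float64(-74.5), 11.4) now tip (np.float64(-75.0), 10.9)
top -40 (np.float64(-37.0), 10.7) now seat (np.float64(-74.0), 13.0) now tip (np.float64(-74.5), 12.3)
top -70 (np.float64(-37.5), 9.9) now seat (np.float64(-74.5), 13.5) now tip (np.float64(-74.5), 13.8)
side 5 (np.float64(-39.0), 9.7) now seat (np.float64(-76.0), 12.6) now tip (np.float64(-71.5), 12.4)
side -10 (np.float64(-39.0), 9.8) now seat (np.float64(-76.0), 13.2) now tip (np.float64(-72.5), 12.8)
side -25 (np.float64(-38.5), 10.1) now seat (np.float64(-75.5), 12.1) now tip (np.float64(-72.5), 12.4)
side -40 (np.float64(-38.5), 9.8) now seat (np.float64(-76.0), 13.5) now tip (np.float64(-73.5), 13.2)
side -70 (np.float64(-39.5), 9.3) now seat (np.float64(-75.5), 12.6) now tip (np.float64(-74.5), 12.5)
[(20, np.float64(12.5), np.float64(14.5)), (10, np.float64(12.5), np.float64(15.5)), (-20, np.float64(12.5), np.float64(15.0)), (-15, np.float64(12.0), np.float64(16.0)), (-10, np.float64(13.0), np.float64(13.5)), (-25, np.float64(11.5), np.float64(14.0)), (-30, np.float64(12.5), np.float64(14.5))]
```

```bash
cat > tgt.py <<'E'
import sys; from fit import *
p=np.load('p.npy')
def tgt(side,th,extra=0,lead=0):  # th deg -> TCP x,y,z,yaw
    ps=np.arctan2(np.sin(np.radians(th))*np.cos(np.radians(30)),np.cos(np.radians(th)))
    h0=1+6*abs(np.sin(ps))+abs(np.cos(ps))+extra
    P=T(p,[43-(5.5-h0)*np.tan(np.radians(30)),62*side,16+h0])[0]
    return *(P+[0,0,72]).round(1), round(90+np.degrees(p[3])-np.degrees(ps)-lead,1)
if __name__=='__main__':
    for th in (5,10,20,35,50,65,80,92): print(th,tgt(-1,th),tgt(1,th))
E
python3 tgt.py; python3 go.py 545,-326,225,82.2 632,23,225,69
```

```text
5 (np.float64(636.6), np.float64(23.2), np.float64(190.8), np.float64(81.8)) (np.float64(645.1), np.float64(146.9), np.float64(190.8), np.float64(81.8))
10 (np.float64(636.6), np.float64(23.2), np.float64(191.3), np.float64(77.4)) (np.float64(645.1), np.float64(146.9), np.float64(191.3), np.float64(77.4))
20 (np.float64(636.6), np.float64(23.2), np.float64(192.3), np.float64(68.6)) (np.float64(645.1), np.float64(146.9), np.float64(192.3), np.float64(68.6))
35 (np.float64(636.6), np.float64(23.2), np.float64(193.7), np.float64(54.9)) (np.float64(645.1), np.float64(146.9), np.float64(193.7), np.float64(54.9))
50 (np.float64(636.6), np.float64(23.2), np.float64(194.9), np.float64(40.2)) (np.float64(645.1), np.float64(146.9), np.float64(194.9), np.float64(40.2))
65 (np.float64(636.6), np.float64(23.2), np.float64(195.7), np.float64(24.4)) (np.float64(645.1), np.float64(146.9), np.float64(195.7), np.float64(24.4))
80 (np.float64(636.6), np.float64(23.2), np.float64(196.1), np.float64(7.6)) (np.float64(645.1), np.float64(146.9), np.float64(196.1), np.float64(7.6))
92 (np.float64(636.6), np.float64(23.2), np.float64(196.1), np.float64(-6.2)) (np.float64(645.1), np.float64(146.9), np.float64(196.1), np.float64(-6.2))
t 10.3 pos [ 544.7 -326.4   80. ] rot [1.7989e+02 4.0000e-02 8.2190e+01] F [ 0.4 -1.   1.6] w 21.8 gf 40.0
545,-326,225,82.2 -> [ 0.0004  0.0002 -0.145 ] turn -0.0003
632,23,225,69 -> [0.3576 0.0388 0.    ] turn 0.2304
```

apply_moves --pt "0 0 -0.02 0 -1" --pt "0 0 -0.06 0 -1" --pt "0 0 -0.1 0 -1" --pt "0 0 -0.14 0 -1" --pt "0 0 -0.145 0 -1" --grip_force 60

```text
time_s: 10.8
ee_pos: [546.4, -327.5, 230.2]
ee_rot: [179.4, 0.3, 82.2]
force: [0.5, 0.1, -0.5]
gripper_width: 21.9
gripper_force: 60.0
```

```bash
python3 go.py 636.6,23.2,222,68.6
```

```text
t 10.8 pos [ 546.4 -327.5  230.2] rot [179.42   0.26  82.18] F [ 0.5  0.1 -0.5] w 21.9 gf 60.0
636.6,23.2,222,68.6 -> [0.3597 0.0417 0.0082] turn 0.2371
```

apply_moves --pt "0.04 0.005 0.0 0.1 -1" --pt "0.09 0.01 0.004 0.237 -1" --pt "0.135 0.016 0.004 0.237 -1" --pt "0.18 0.021 0.004 0.237 -1" --pt "0.225 0.026 0.004 0.237 -1"

```text
time_s: 11.3
ee_pos: [600.0, -104.9, 218.9]
ee_rot: [-179.9, 0.0, 68.6]
force: [1.2, -0.5, -1.5]
gripper_width: 21.8
gripper_force: 60.0
```

```bash
python3 go.py 636.6,23.2,222,68.6
```

```text
t 11.3 pos [ 600.  -104.9  218.9] rot [-1.7989e+02  3.0000e-02  6.8600e+01] F [ 1.2 -0.5 -1.5] w 21.8 gf 60.0
636.6,23.2,222,68.6 -> [ 0.1326 -0.0127 -0.0031] turn -0.0001
```

apply_moves --pt "0.045 -0.004 -0.003 0 -1" --pt "0.09 -0.009 -0.003 0 -1" --pt "0.12 -0.012 -0.003 0 -1" --pt "0.133 -0.013 -0.003 0 -1" --pt "0.133 -0.013 -0.003 0 -1"

```text
time_s: 11.8
ee_pos: [636.7, 23.0, 222.0]
ee_rot: [-179.9, 0.1, 68.8]
force: [-0.1, -0.5, -1.7]
gripper_width: 22.0
gripper_force: 60.0
```

```bash
python3 go.py 636.6,23.2,202,68.6
python3 - <<'E'
from h import *
s=cams.grab_frame('side');t=cams.grab_frame('top')
cv2.imwrite('pics/s4.png',s);cv2.imwrite('pics/t4.png',t)
o=np.zeros((400,800,3),np.uint8)
o[:,:400]=cv2.convertScaleAbs(crop(s,225,165,80,80,5),alpha=1.0); o[:,400:]=crop(t,245,150,80,80,5)
cv2.imwrite('pics/p4.png',o)
E
```

```text
t 11.8 pos [636.7  23.  222. ] rot [-1.7992e+02  5.0000e-02  6.8750e+01] F [-0.1 -0.5 -1.7] w 22.0 gf 60.0
636.6,23.2,202,68.6 -> [ 0.0001 -0.0002  0.02  ] turn 0.0026
```

View pics/p4.png

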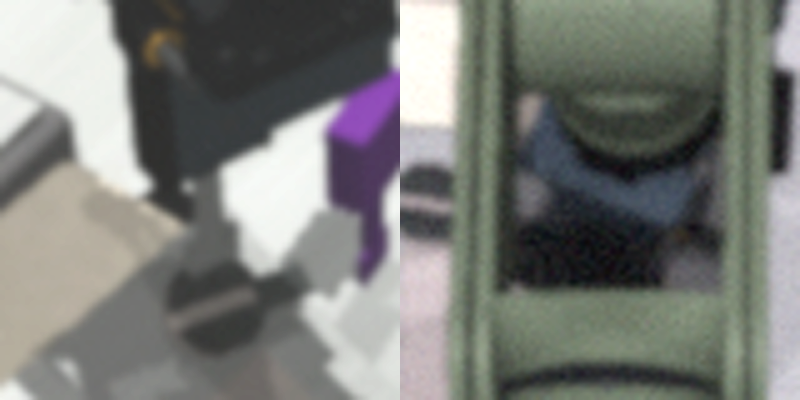

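Run:
```python
from fit import *
p=np.load('p.npy')
c=lambda P:((proj('side',P)[0]+.5-[225,165])*5-.5).round(0)
print('key bottom',c([636.7,23,150]),'shank/blade top',c([636.7,23,168]),'floor',c(T(p,[43,-62,16])),'headtop',c(T(p,[43,-62,27])))
for y in(12,-12): print('blade corner',c([636.7+y*np.sin(np.radians(21)),23+y*np.cos(np.radians(21)),150]))
```

```text
key bottom [211. 265.] shank/blade top [209. 235.] floor [211. 315.] headtop [220. 306.]
blade corner [186. 278.]
blade corner [236. 253.]
```

The side crop shows the blade's bottom at about (213,265), as predicted, directly over the slot centred at about (212,308). I'll insert it.

apply_moves --pt "0 0 0.01 0 -1" --pt "0 0 0.016 0 -1" --pt "0 0 0.02 0 -1" --pt "0 0 0.022 0 -1" --pt "0 0 0.022 0 -1"

```text
time_s: 12.4
ee_pos: [634.9, 21.1, 200.6]
ee_rot: [-179.8, 0.0, 68.5]
force: [-3.3, 1.7, 0.3]
gripper_width: 21.4
gripper_force: 60.0
```

apply_moves --pt "0 0 0.001 0 -1" --pt "0 0 0.002 0 -1" --pt "0 0 0.003 0 -1" --pt "0 0 0.003 0 -1"

```text
time_s: 12.8
ee_pos: [635.2, 21.8, 197.0]
ee_rot: [-179.7, 0.1, 68.6]
force: [-4.7, 0.5, 0.9]
gripper_width: 21.7
gripper_force: 60.0
```

apply_moves --pt "0 0 0.001 0 -1" --pt "0 0 0.002 0 -1" --pt "0 0 0.002 0 -1"

```text
time_s: 13.1
ee_pos: [635.3, 22.0, 195.0]
ee_rot: [-179.7, 0.1, 68.6]
force: [-4.8, 1.5, 1.5]
gripper_width: 21.7
gripper_force: 60.0
```

apply_moves --pt "-0.0005 -0.0014 0 0 -1" --pt "-0.0005 -0.0014 0.001 0 -1" --pt "-0.0005 -0.0014 0.002 0 -1" --pt "-0.0005 -0.0014 0.002 0 -1"

```text
time_s: 13.5
ee_pos: [635.0, 22.0, 194.4]
ee_rot: [-180.0, -0.0, 68.6]
force: [-4.7, 2.2, 4.2]
gripper_width: 21.6
gripper_force: 60.0
```

apply_moves --pt "0 0 0 0.1 -1" --pt "0 0 0 0.2 -1" --pt "0 0 0 0.3 -1" --pt "0 0 0 0.3 -1"

```text
time_s: 13.9
ee_pos: [634.1, 22.6, 194.6]
ee_rot: [-179.8, 0.0, 51.3]
force: [-5.9, 2.8, 5.8]
gripper_width: 22.1
gripper_force: 60.0
```

apply_moves --pt "0 -0.0005 -0.0003 0.1 -1" --pt "0 -0.0005 -0.0006 0.2 -1" --pt "0 -0.0005 -0.001 0.3 -1" --pt "0 -0.0005 -0.001 0.3 -1"

```text
time_s: 14.3
ee_pos: [633.6, 23.0, 195.4]
ee_rot: [-179.8, 0.1, 34.2]
force: [-7.3, 3.9, 5.1]
gripper_width: 21.9
gripper_force: 60.0
```

```bash
python3 go.py; python3 -c "
from workcell import env; s=env.state(); print(s['torque'].round(2),s['qpos'].round(1))"
```

```text
t 14.3 pos [633.6  23.  195.4] rot [-1.7983e+02  9.0000e-02  3.4150e+01] F [-7.3  3.9  5.1] w 21.9 gf 60.0
[0.81 1.71 0.08] [ 1.  24.4 82.9  0.1 72.8 56.8]
```

apply_moves --pt "0 0 -0.0003 0.1 -1" --pt "0 0 -0.0006 0.2 -1" --pt "0 0 -0.001 0.3 -1" --pt "0 0 -0.001 0.3 -1"

```text
time_s: 14.7
ee_pos: [633.4, 23.3, 195.9]
ee_rot: [-179.8, 0.2, 17.0]
force: [-6.4, 4.5, 3.7]
gripper_width: 22.0
gripper_force: 60.0
```

apply_moves --pt "0 0 -0.0002 0.1 -1" --pt "0 0 -0.0004 0.2 -1" --pt "0 0 -0.0005 0.3 -1" --pt "0 0 -0.0005 0.3 -1"

```text
time_s: 15.1
ee_pos: [633.5, 23.6, 196.3]
ee_rot: [-179.8, 0.2, -0.2]
force: [-6.8, 3.5, 2.5]
gripper_width: 21.8
gripper_force: 60.0
```

```bash
python3 go.py; python3 -c "
from workcell import env; s=env.state(); print(s['torque'].round(2),s['qpos'].round(1))"
```

```text
t 15.1 pos [633.5  23.6 196.3] rot [-179.84    0.21   -0.23] F [-6.8  3.5  2.5] w 21.8 gf 60.0
[1.2  1.66 0.1 ] [ 1.  24.4 82.8  0.2 73.  91.2]
```

apply_moves --pt "0 0 0 0.1 -1" --pt "0 0 0 0.2 -1" --pt "0 0 0 0.2 -1"

```text
time_s: 15.4
ee_pos: [633.5, 23.7, 196.4]
ee_rot: [-179.9, 0.2, -11.7]
force: [-5.8, 4.5, 2.4]
gripper_width: 21.8
gripper_force: 60.0
```

```bash
python3 -c "
from workcell import env; s=env.state(); print(s['torque'].round(2),s['qpos'].round(1),s['force'].round(1))"
```

```text
[1.24 1.67 0.06] [  1.   24.4  82.8   0.2  73.  102.6] [-5.8  4.5  2.4]
```

apply_moves --pt "0 0 0 0.1 -1" --pt "0 0 0 0.1 -1" --pt "0 0 0 0.1 -1"

```text
time_s: 15.7
ee_pos: [633.6, 23.7, 196.4]
ee_rot: [-179.9, 0.2, -17.3]
force: [-6.5, 4.3, 2.8]
gripper_width: 21.6
gripper_force: 60.0
```

```bash
python3 -c "
from workcell import env; s=env.state(); print(s['torque'].round(2),s['qpos'].round(1),s['force'].round(1))"
```

```text
[1.34 1.63 0.12] [  1.   24.4  82.8   0.2  73.  108.3] [-6.5  4.3  2.8]
```

apply_moves --pt "0 0 0 0.1 -1" --pt "0 0 0 0.1 -1" --pt "0 0 0 0.1 -1"

```text
time_s: 16.0
ee_pos: [633.7, 23.7, 196.4]
ee_rot: [-179.9, 0.2, -23.1]
force: [-6.3, 5.2, 3.6]
gripper_width: 22.0
gripper_force: 60.0
```

```bash
python3 -c "
from workcell import env; s=env.state(); print(s['torque'].round(2),s['qpos'].round(1),s['force'].round(1))"
```

```text
[1.3  1.59 0.1 ] [  1.   24.4  82.8   0.2  73.  114. ] [-6.3  5.2  3.6]
```

apply_moves --pt "0 0 0 0.06 -1" --pt "0 0 0 0.06 -1" --pt "0 0 0 0.06 -1"

```text
time_s: 16.3
ee_pos: [633.7, 23.7, 196.4]
ee_rot: [-179.9, 0.2, -26.5]
force: [-5.1, 4.6, 2.9]
gripper_width: 21.8
gripper_force: 60.0
```

```bash
python3 -c "
from workcell import env; s=env.state(); print(s['torque'].round(2),s['qpos'].round(1),s['force'].round(1))
from h import *
for n in('side','top'): cv2.imwrite(f'pics/{n}5.png',cams.grab_frame(n))"
```

```text
[1.31 1.56 0.11] [  1.   24.4  82.8   0.2  73.  117.4] [-5.1  4.6  2.9]
```

apply_moves --pt "0 0 0 0.08 -1" --pt "0 0 0 0.08 -1" --pt "0 0 0 0.08 -1"

```text
time_s: 16.7
ee_pos: [633.8, 23.8, 196.4]
ee_rot: [-179.9, 0.2, -31.0]
force: [-4.6, 4.3, 3.2]
gripper_width: 21.5
gripper_force: 60.0
```

```bash
python3 -c "
from workcell import env; s=env.state(); print(s['torque'].round(2),s['qpos'].round(1),s['force'].round(1))"
```

```text
[1.42 1.62 0.31] [  1.   24.4  82.8   0.2  73.  122. ] [-4.6  4.3  3.2]
```

apply_moves --pt "0 0 0 0.08 -1" --pt "0 0 0 0.08 -1" --pt "0 0 0 0.08 -1"

```text
time_s: 17.0
ee_pos: [632.9, 24.2, 196.7]
ee_rot: [-180.0, 0.4, -35.6]
force: [-8.4, 7.0, 8.1]
gripper_width: 21.8
gripper_force: 60.0
```

```bash
python3 -c "
from workcell import env; s=env.state(); print(s['torque'].round(2),s['qpos'].round(1),s['force'].round(1))
from h import *
s=cams.grab_frame('side');t=cams.grab_frame('top')
o=np.zeros((400,800,3),np.uint8)
o[:,:400]=crop(s,225,165,80,80,5); o[:,400:]=crop(t,245,150,80,80,5)
cv2.imwrite('pics/p5.png',o)
"
```

```text
[1.74 2.43 0.17] [  1.   24.3  82.8   0.2  73.1 126.6] [-8.4  7.   8.1]
```

View pics/p5.png

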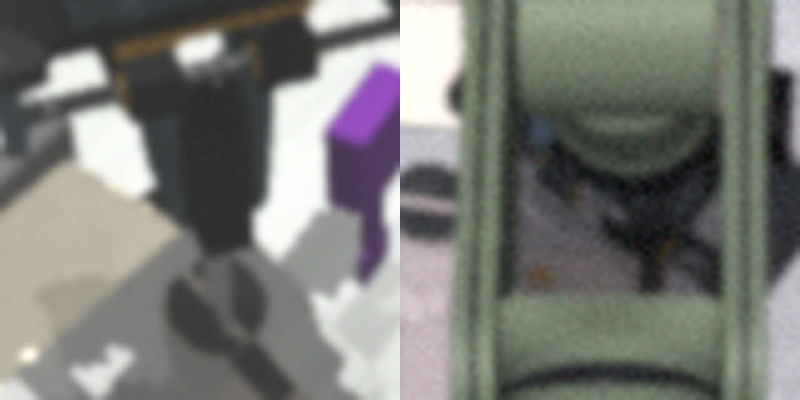

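The side crop shows the right tongue pointing downslope from (215,305) to (275,385). I'll compare that with the predicted position, relieve the torque and lift.

apply_moves --pt "0 0 0 -0.12 -1" --pt "0 0 0 -0.24 -1" --pt "0 0 -0.02 -0.24 -1" --pt "0 0 -0.03 -0.24 -1" --pt "0 0 -0.032 -0.24 -1"

```text
time_s: 17.6
ee_pos: [636.9, 21.6, 230.3]
ee_rot: [-179.9, -0.3, -21.9]
force: [1.7, 1.3, -2.0]
gripper_width: 21.7
gripper_force: 60.0
```

```bash
cat > ang.py <<'E'
# fit screw angle from the dark tongue in the side image, over the guard/bed: darkness along each candidate tongue
import sys; from fit import *
p=np.load('p.npy'); s=cv2.GaussianBlur(cams.grab_frame('side'),(0,0),.8)
cv2.imwrite('pics/'+sys.argv[1],s)
g=cv2.cvtColor(s,cv2.COLOR_BGR2GRAY).astype(np.float32)
for y in(-62,62):
    r=[]
    for a in np.arange(0,112,4):
        t=np.radians(a); X=[[43-d*np.sin(t)+w*np.cos(t),y-d*np.cos(t)-w*np.sin(t),14] for d in np.arange(27,46,2) for w in(-4,0,4)]
        q=proj('side',T(p,X)).astype(np.float32); r.append(cv2.remap(g,q[:,0],q[:,1],cv2.INTER_LINEAR).mean())
    print(y,[(int(a),int(v)) for a,v in zip(np.arange(0,112,4),r)])
E
python3 ang.py s6.png; python3 go.py 643.6,146.9,226,82; python3 go.py 642,146.9,226,82
```

```text
-62 [(0, 93), (4, 96), (8, 97), (12, 99), (16, 99), (20, 99), (24, 98), (28, 96), (32, 93), (36, 88), (40, 83), (44, 79), (48, 76), (52, 74), (56, 73), (60, 72), (64, 71), (68, 68), (72, 63), (76, 56), (80, 49), (84, 42), (88, 38), (92, 37), (96, 40), (100, 46), (104, 52), (108, 57)]
62 [(0, 63), (4, 56), (8, 55), (12, 60), (16, 70), (20, 85), (24, 101), (28, 116), (32, 127), (36, 134), (40, 137), (44, 139), (48, 140), (52, 141), (56, 141), (60, 141), (64, 142), (68, 142), (72, 142), (76, 142), (80, 142), (84, 142), (88, 142), (92, 142), (96, 142), (100, 142), (104, 139), (108, 134)]
t 17.65 pos [636.3  21.7 229.7] rot [-179.96   -0.23  -21.93] F [ 0.2  0.4 -0.5] w 21.6 gf 60.0
643.6,146.9,226,82 -> [-0.04   -0.1189  0.0037] turn -1.814
t 17.65 pos [636.3  21.7 229.7] rot [-179.96   -0.23  -21.93] F [ 0.2  0.4 -0.5] w 21.6 gf 60.0
642,146.9,226,82 -> [-0.0415 -0.1183  0.0037] turn -1.814
```

apply_moves --pt "-0.02 -0.05 0 -0.15 -1" --pt "-0.041 -0.1 0 -0.3 -1" --pt "-0.041 -0.118 0 -0.45 -1" --pt "-0.041 -0.118 0 -0.6 -1" --pt "-0.041 -0.118 0 -0.75 -1"

```text
time_s: 18.15
ee_pos: [641.2, 147.9, 227.3]
ee_rot: [180.0, 0.0, 21.5]
force: [0.1, -0.5, -0.8]
gripper_width: 22.0
gripper_force: 60.0
```

apply_moves --pt "0 0 0 -0.15 -1" --pt "0 0 0 -0.3 -1" --pt "0 0 0 -0.45 -1" --pt "0 0 0 -0.6 -1" --pt "0 0 0 -0.75 -1"

```text
time_s: 18.65
ee_pos: [641.2, 146.6, 227.5]
ee_rot: [180.0, 0.0, 64.4]
force: [-0.3, -0.2, -0.7]
gripper_width: 21.8
gripper_force: 60.0
```

```bash
python3 go.py 641.6,147.2,222,81
```

```text
t 18.65 pos [641.2 146.6 227.5] rot [1.7999e+02 4.0000e-02 6.4370e+01] F [-0.3 -0.2 -0.7] w 21.8 gf 60.0
641.6,147.2,222,81 -> [0.0007 0.0001 0.0055] turn -0.2903
```

apply_moves --pt "0.0007 0 0.005 -0.15 -1" --pt "0.0007 0 0.012 -0.29 -1" --pt "0.0007 0 0.017 -0.29 -1" --pt "0.0007 0 0.022 -0.29 -1" --pt "0.0007 0 0.022 -0.29 -1"

```text
time_s: 19.15
ee_pos: [640.9, 147.3, 205.3]
ee_rot: [-179.9, 0.1, 80.5]
force: [-0.8, 1.1, -1.2]
gripper_width: 21.8
gripper_force: 60.0
```

apply_moves --pt "0 0 0.002 0 -1" --pt "0 0 0.004 0 -1" --pt "0 0 0.006 0 -1" --pt "0 0 0.006 0 -1"

```text
time_s: 19.55
ee_pos: [641.2, 147.5, 200.3]
ee_rot: [-180.0, 0.0, 80.6]
force: [-0.3, 0.1, -1.1]
gripper_width: 21.7
gripper_force: 60.0
```

apply_moves --pt "0 0 0.001 0 -1" --pt "0 0 0.002 0 -1" --pt "0 0 0.003 0 -1" --pt "0 0 0.003 0 -1"

```text
time_s: 19.95
ee_pos: [641.2, 147.6, 197.3]
ee_rot: [-180.0, 0.0, 80.6]
force: [-0.1, 0.1, -0.7]
gripper_width: 21.5
gripper_force: 60.0
```

apply_moves --pt "0 0 0.001 0 -1" --pt "0 0 0.002 0 -1" --pt "0 0 0.003 0 -1" --pt "0 0 0.003 0 -1"

```text
time_s: 20.35
ee_pos: [641.6, 147.6, 194.6]
ee_rot: [180.0, -0.0, 80.6]
force: [1.9, -1.3, -0.4]
gripper_width: 21.8
gripper_force: 60.0
```

apply_moves --pt "0 0 0.001 0 -1" --pt "0 0 0.002 0 -1" --pt "0 0 0.002 0 -1"

```text
time_s: 20.65
ee_pos: [642.0, 147.5, 193.4]
ee_rot: [179.9, -0.0, 80.6]
force: [1.4, -0.6, 3.1]
gripper_width: 21.8
gripper_force: 60.0
```

apply_moves --pt "0 0 0 0.1 -1" --pt "0 0 -0.0003 0.2 -1" --pt "0 0 -0.0006 0.3 -1" --pt "0 0 -0.0008 0.4 -1" --pt "0 0 -0.001 0.45 -1"

```text
time_s: 21.15
ee_pos: [642.1, 147.8, 194.5]
ee_rot: [179.9, -0.1, 54.7]
force: [1.1, -0.3, 3.5]
gripper_width: 22.1
gripper_force: 60.0
```

apply_moves --pt "0 0 -0.0002 0.1 -1" --pt "0 0 -0.0004 0.2 -1" --pt "0 0 -0.0006 0.3 -1" --pt "0 0 -0.0008 0.4 -1" --pt "0 0 -0.001 0.45 -1"

```text
time_s: 21.65
ee_pos: [641.6, 147.8, 195.7]
ee_rot: [180.0, -0.1, 28.9]
force: [0.2, 0.3, 4.7]
gripper_width: 21.1
gripper_force: 60.0
```

```bash
python3 -c "
from workcell import env; s=env.state(); print(s['torque'].round(2),s['qpos'].round(1),s['force'].round(1))"; python3 ang.py s7.png | tail -1
```

```text
[ 0.03 -0.04  0.08] [12.  26.5 79.5  0.  74.  73. ] [0.2 0.3 4.7]
62 [(0, 79), (4, 79), (8, 79), (12, 79), (16, 76), (20, 72), (24, 65), (28, 56), (32, 46), (36, 39), (40, 35), (44, 38), (48, 45), (52, 53), (56, 60), (60, 66), (64, 69), (68, 70), (72, 71), (76, 73), (80, 75), (84, 76), (88, 76), (92, 75), (96, 74), (100, 72), (104, 70), (108, 70)]
```

apply_moves --pt "0 0 -0.0001 0.1 -1" --pt "0 0 -0.0002 0.2 -1" --pt "0 0 -0.0004 0.3 -1" --pt "0 0 -0.0005 0.4 -1" --pt "0 0 -0.0005 0.45 -1"

```text
time_s: 22.2
ee_pos: [641.4, 148.0, 196.3]
ee_rot: [-180.0, -0.1, 3.2]
force: [-0.8, 1.0, 6.4]
gripper_width: 22.0
gripper_force: 60.0
```

apply_moves --pt "0 0 0 0.1 -1" --pt "0 0 0 0.2 -1" --pt "0 0 0 0.3 -1" --pt "0 0 0 0.4 -1" --pt "0 0 0 0.4 -1"

```text
time_s: 22.7
ee_pos: [641.3, 147.9, 196.4]
ee_rot: [-179.9, -0.0, -19.6]
force: [-0.5, 0.6, 6.6]
gripper_width: 21.5
gripper_force: 60.0
```

```bash
python3 -c "
from workcell import env; s=env.state(); print(s['torque'].round(2),s['qpos'].round(1),s['force'].round(1))"; python3 ang.py s8.png | tail -1
```

```text
[0.11 0.18 0.08] [ 12.   26.4  79.4   0.   74.1 121.6] [-0.5  0.6  6.6]
62 [(0, 82), (4, 82), (8, 82), (12, 82), (16, 83), (20, 83), (24, 84), (28, 85), (32, 86), (36, 86), (40, 87), (44, 88), (48, 88), (52, 87), (56, 84), (60, 79), (64, 70), (68, 60), (72, 50), (76, 42), (80, 37), (84, 37), (88, 42), (92, 49), (96, 57), (100, 64), (104, 68), (108, 70)]
```

apply_moves --pt "0 0 0 0.08 -1" --pt "0 0 0 0.14 -1" --pt "0 0 0 0.14 -1"

```text
time_s: 23.05
ee_pos: [641.4, 147.9, 196.3]
ee_rot: [-179.9, -0.0, -27.6]
force: [0.1, 0.3, 6.1]
gripper_width: 21.7
gripper_force: 60.0
```

```bash
python3 -c "
from workcell import env; s=env.state(); print(s['torque'].round(2),s['qpos'].round(1),s['force'].round(1))"; python3 ang.py s9.png | tail -1|cut -c 180-
```

```text
[0.18 0.23 0.12] [ 12.   26.4  79.4   0.   74.1 129.6] [0.1 0.3 6.1]
, (72, 73), (76, 62), (80, 51), (84, 41), (88, 36), (92, 36), (96, 42), (100, 50), (104, 57), (108, 64)]
```

apply_moves --pt "0 0 0 0.05 -1" --pt "0 0 0 0.05 -1" --pt "0 0 0 0.05 -1"

```text
time_s: 23.4
ee_pos: [641.4, 148.0, 196.3]
ee_rot: [-179.9, -0.0, -30.4]
force: [0.1, 0.0, 7.2]
gripper_width: 21.5
gripper_force: 60.0
```

```bash
python3 -c "
from workcell import env; s=env.state(); print(s['torque'].round(2),s['qpos'].round(1),s['force'].round(1))"; python3 ang.py s10.png | tail -1|cut -c 180-
```

```text
[0.18 0.23 0.28] [ 12.   26.4  79.4   0.   74.1 132.4] [0.1 0.  7.2]
, (72, 76), (76, 66), (80, 54), (84, 44), (88, 37), (92, 36), (96, 40), (100, 48), (104, 56), (108, 62)]
```

apply_moves --pt "0 0 0 -0.12 -1" --pt "0 0 0 -0.24 -1" --pt "0 0 -0.02 -0.24 -1" --pt "0 0 -0.035 -0.24 -1" --pt "0 0 -0.035 -0.24 -1"

```text
time_s: 23.95
ee_pos: [641.9, 147.8, 231.6]
ee_rot: [-179.9, -0.1, -16.7]
force: [-0.4, 0.8, -0.7]
gripper_width: 21.8
gripper_force: 60.0
```

```bash
python3 go.py 544.7,-326.4,225,82.2; python3 ang.py s11.png|cut -c 180-
```

```text
t 23.95 pos [641.9 147.8 231.6] rot [-1.7992e+02 -1.3000e-01 -1.6710e+01] F [-0.4  0.8 -0.7] w 21.8 gf 60.0
544.7,-326.4,225,82.2 -> [0.0433 0.4821 0.0066] turn -1.7264
64, 162), (68, 156), (72, 145), (76, 128), (80, 109), (84, 90), (88, 76), (92, 71), (96, 76), (100, 89), (104, 107), (108, 126)]
, (72, 72), (76, 62), (80, 52), (84, 43), (88, 37), (92, 36), (96, 40), (100, 47), (104, 54), (108, 60)]
```

Both screws are at about 91°. Now the key goes back to the stand.

apply_moves --pt "0.004 0.04 0 -0.15 -1" --pt "0.008 0.085 0 -0.3 -1" --pt "0.012 0.13 0 -0.45 -1" --pt "0.016 0.175 0 -0.6 -1" --pt "0.02 0.22 0 -0.75 -1"

```text
time_s: 24.5
ee_pos: [595.7, -69.1, 228.3]
ee_rot: [-179.9, 0.2, 26.3]
force: [0.0, -0.0, -1.0]
gripper_width: 22.0
gripper_force: 60.0
```

```bash
python3 go.py 544.7,-326.4,225,82.2
```

```text
t 24.5 pos [595.7 -69.1 228.3] rot [-1.7989e+02  1.5000e-01  2.6270e+01] F [ 0. -0. -1.] w 22.0 gf 60.0
544.7,-326.4,225,82.2 -> [-0.1596  0.2081  0.0033] turn -0.9762
```

apply_moves --pt "-0.027 0.035 0 -0.15 -1" --pt "-0.055 0.072 0 -0.3 -1" --pt "-0.085 0.11 0 -0.45 -1" --pt "-0.11 0.145 0 -0.6 -1" --pt "-0.138 0.18 0 -0.75 -1"

```text
time_s: 25.0
ee_pos: [550.5, -290.9, 228.3]
ee_rot: [-179.8, -0.0, 68.1]
force: [0.7, 0.0, -1.0]
gripper_width: 21.6
gripper_force: 60.0
```

```bash
python3 go.py 544.7,-326.4,225,82.2
```

```text
t 25.0 pos [ 550.5 -290.9  228.3] rot [-1.7983e+02 -4.0000e-02  6.8060e+01] F [ 0.7  0.  -1. ] w 21.6 gf 60.0
544.7,-326.4,225,82.2 -> [-0.0351  0.0079  0.0033] turn -0.2468
```

apply_moves --pt "-0.02 0.004 0 -0.12 -1" --pt "-0.035 0.008 0.01 -0.247 -1" --pt "-0.035 0.008 0.04 -0.247 -1" --pt "-0.035 0.008 0.063 -0.247 -1" --pt "-0.035 0.008 0.063 -0.247 -1"

```text
time_s: 25.5
ee_pos: [542.9, -323.4, 161.7]
ee_rot: [-179.4, -0.3, 81.8]
force: [0.0, -0.4, -1.4]
gripper_width: 21.6
gripper_force: 60.0
```

```bash
python3 go.py 544.7,-326.4,80,82.2
python3 - <<'E'
from h import *
s=cams.grab_frame('side');t=cams.grab_frame('top')
o=np.zeros((500,800,3),np.uint8)
o[:,:500]=crop(s,335,105,100,100,5); o[:300,500:]=crop(t,385,195,75,75,4)
cv2.imwrite('pics/p6.png',o)
c=lambda P:((proj('side',P)[0]+.5-[335,105])*5-.5).round(0)
st=env.state()['ee_pos']
print('bottom',c(st-[0,0,72]),'blade top',c(st-[0,0,54]),'handle under',c(st-[0,0,10]),'pocket mouth',c([544,-327,70]))
E
```

```text
t 25.5 pos [ 542.9 -323.4  161.7] rot [-179.42   -0.26   81.84] F [ 0.  -0.4 -1.4] w 21.6 gf 60.0
544.7,-326.4,80,82.2 -> [-0.0027  0.0023  0.0817] turn -0.0063
bottom [266. 279.] blade top [270. 250.] handle under [280. 178.] pocket mouth [266. 315.]
```

View pics/p6.png

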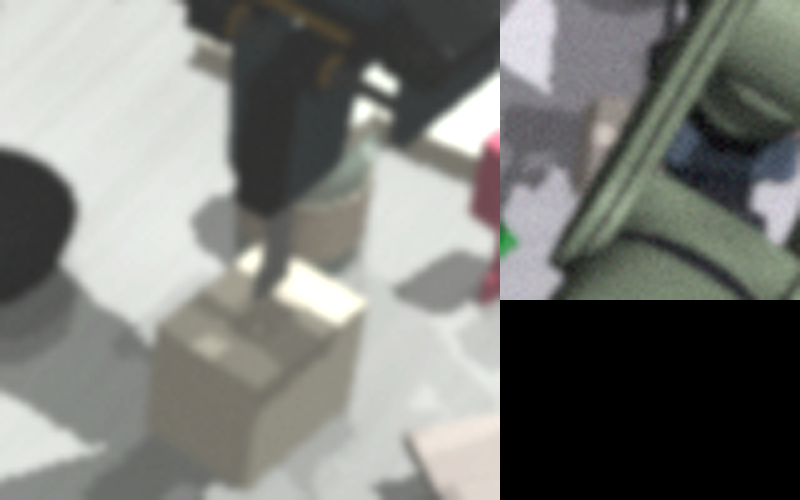

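The key hangs upright, with its bottom at about (263,290) just above the pocket at (262,320). I'll lower it.

apply_moves --pt "-0.0027 0.0023 0 0 -1" --pt "-0.0027 0.0023 0.01 0 -1" --pt "-0.0027 0.0023 0.02 0 -1" --pt "-0.0027 0.0023 0.03 0 -1" --pt "-0.0027 0.0023 0.035 0 -1"

```text
time_s: 26.1
ee_pos: [547.0, -327.5, 130.4]
ee_rot: [-179.9, -0.1, 81.8]
force: [0.0, 0.2, -1.5]
gripper_width: 22.1
gripper_force: 60.0
```

apply_moves --pt "0 0 0.01 0 -1" --pt "0 0 0.02 0 -1" --pt "0 0 0.03 0 -1" --pt "0 0 0.035 0 -1" --pt "0 0 0.035 0 -1"

```text
time_s: 26.6
ee_pos: [547.3, -327.7, 95.9]
ee_rot: [-179.9, -0.0, 81.8]
force: [-0.8, 0.3, -1.2]
gripper_width: 21.9
gripper_force: 60.0
```

apply_moves --pt "0 -0.001 0.004 0 -1" --pt "0 -0.002 0.008 0 -1" --pt "0 -0.0025 0.011 0 -1" --pt "0 -0.0025 0.013 0 -1" --pt "0 -0.0025 0.013 0 -1"

```text
time_s: 27.1
ee_pos: [545.2, -327.6, 83.8]
ee_rot: [-180.0, -0.0, 81.8]
force: [-0.5, -0.7, -0.8]
gripper_width: 21.6
gripper_force: 60.0
```

apply_moves --pt "0 0 0.001 0 -1" --pt "0 0 0.002 0 -1" --pt "0 0 0.002 0 -1"

```text
time_s: 27.4
ee_pos: [545.3, -327.7, 82.0]
ee_rot: [180.0, 0.0, 81.8]
force: [0.5, 0.8, -0.9]
gripper_width: 21.5
gripper_force: 60.0
```

apply_moves --pt "0 0 0.001 0 -1" --pt "0 0 0.002 0 -1" --pt "0 0 0.002 0 -1"

```text
time_s: 27.7
ee_pos: [545.4, -327.7, 80.1]
ee_rot: [180.0, 0.0, 81.8]
force: [-0.3, -0.4, -1.2]
gripper_width: 21.6
gripper_force: 60.0
```

apply_moves --pt "0 0 0.0005 0 -1" --pt "0 0 0.001 0 -1" --pt "0 0 0.001 0 -1"

```text
time_s: 28.0
ee_pos: [545.4, -327.7, 80.0]
ee_rot: [180.0, 0.0, 81.8]
force: [-2.3, 1.3, 4.4]
gripper_width: 21.7
gripper_force: 60.0
```

apply_moves --pt "0 0 0 0 0.1" --pt "0 0 0 0 0.1" --pt "0 0 0 0 0.1" --pt "0 0 0 0 0.1" --pt "0 0 0 0 0.1"

```text
time_s: 28.5
ee_pos: [545.3, -327.7, 78.9]
ee_rot: [-180.0, 0.0, 81.8]
force: [0.2, 0.6, -0.2]
gripper_width: 50.0
gripper_force: 0.0
```

apply_moves --pt "0 0 -0.02 0 0.1" --pt "0 0 -0.06 0 0.1" --pt "0 0 -0.1 0 0.1" --pt "0 0 -0.14 0 0.1" --pt "-0.03 0 -0.15 0 0.1"

```text
time_s: 29.0
ee_pos: [543.6, -356.2, 235.1]
ee_rot: [179.5, 0.1, 82.0]
force: [-0.3, -1.2, 0.7]
gripper_width: 50.3
gripper_force: 0.0
```

apply_moves --pt "-0.02 -0.045 0 0 0.1" --pt "-0.03 -0.09 0 0 0.1" --pt "-0.04 -0.13 0 0 0.1" --pt "-0.05 -0.17 0 0 0.1" --pt "-0.05 -0.17 0 0 0.1"

```text
time_s: 29.5
ee_pos: [361.4, -382.6, 229.4]
ee_rot: [-179.9, 0.0, 81.6]
force: [0.6, -0.3, -0.1]
gripper_width: 49.9
gripper_force: 0.0
```

```bash
python3 go.py; python3 ang.py s12.png|cut -c 180-
python3 - <<'E'
from fit import *
t=cams.grab_frame('top');s=cams.grab_frame('side'); cv2.imwrite('pics/t12.png',t)
p=np.load('p.npy')
for n,im,f in(('top',t,'t3'),('side',s,'s3')):
    old=cv2.imread(f'pics/{f}.png')
    def edge(im,bx,c=-75):
        g0=cv2.GaussianBlur(im,(0,0),1).astype(np.float32); ys=np.arange(c+12,c-12,-.5)
        q=proj(n,T(p,[[bx,y,6] for y in ys])).astype(np.float32)
        g=cv2.remap(g0[:,:,2]-g0[:,:,0],q[:,0],q[:,1],cv2.INTER_LINEAR).ravel()
        m=(np.median(g[:10])+np.median(g[-10:]))/2; return float(ys[np.where(g<m)[0][0]])
    print(n,[(bx,edge(old,bx),edge(im,bx)) for bx in(-20,-40,-70)])
# key handle dark blob vs start image
for n,im,f,r in(('top',t,'top0',(400,210,50,45)),('side',s,'side0',(370,135,40,50))):
    u,v,w,h=r
    for I in(cv2.imread(f'pics/{f}.png'),im):
        m=cv2.moments((I[v:v+h,u:u+w].max(2)<60).astype(np.uint8),True); print(n,m['m00'],m['m10']/max(m['m00'],1)+u,m['m01']/max(m['m00'],1)+v)
E
```

```text
t 29.5 pos [ 361.4 -382.6  229.4] rot [-1.7988e+02  1.0000e-02  8.1630e+01] F [ 0.6 -0.3 -0.1] w 49.9 gf 0.0
64, 118), (68, 113), (72, 105), (76, 93), (80, 80), (84, 67), (88, 57), (92, 54), (96, 58), (100, 69), (104, 83), (108, 98)]
4, 129), (68, 124), (72, 115), (76, 100), (80, 83), (84, 66), (88, 54), (92, 50), (96, 55), (100, 68), (104, 82), (108, 93)]
top [(-20, -74.5, -74.0), (-40, -74.0, -74.5), (-70, -74.5, -73.5)]
side [(-20, -76.0, -76.5), (-40, -76.0, -76.0), (-70, -75.5, -75.5)]
top 212.0 421.75 230.66509433962264
top 301.0 420.890365448505 234.61794019933555
side 497.0 388.21327967806843 156.06438631790743
side 433.0 388.7759815242494 158.1039260969977
```

```bash
python3 -c "
from workcell import env; print(env.job_done())"
```

```text
the job is handed in; nothing more can be done
None
```

The job is handed in at 29.5 s of the 72 s allowed; no verdict came back. My last camera and force checks showed the guard flat over the pin, both screws at their stops (about 91°) with tongues over the guard, and the key fully down in its stand and released.

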